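Sort stainless and black steel pipe fittings into their bins at the welding bench

ROBOT

A 6-joint arm with a two-finger parallel gripper is mounted at the origin on the work surface. World frame = base frame: x ahead of the robot, y to its left, z up, the work surface at z = 0. Lengths are in m, angles in rad, forces in N, time in s.
With the tool pointing down it reaches from about 0.3 to 0.775 m from the base axis. Payload 14.6 kg.
Tool frame: the origin (TCP) lies midway between the tips of the shut fingers; the grasp point (between the pads) lies 19 mm behind it (ctrl.pinch_z is the distance from the TCP to the grasp point, in m); z points along the fingers, y is the line along which they close (so a half turn about z gives the same grasp; the last joint's range is limited). The gripper opens to 94 mm and grips with 3 to 60 N. Pads are 16 mm wide; open, the fingers measure 119 mm over their backs; the gripper's body (75 mm by 177 mm) begins 78 mm behind the grasp point.
Start: joints at [-1.247, 0.3, 1.521, -0, 1.321, -0.067], TCP at [0.21, -0.509, 0.205] pointing down, gripper open.
Joint ranges: [-3.03, 3.03], [-0.79, 2.21], [0.23, 2.52], [-1.04, 4.18], [0, 3.07], [-2.55, 2.55]. Speed limits (rad/s): [2.22, 2.22, 2.57, 3.14, 3.14, 3.14].

INTERFACE

Orientations are given as [roll, pitch, yaw] about the fixed x, y, z axes, in that order (R = Rz(yaw) Ry(pitch) Rx(roll)).
In Python, from station import ctrl gives the robot as it stands.
- The arm moves only by the tool jog_arm, never from a script. Its argument "motion" is a list of rows, each a list of 7 numbers: the shift along the tool's x, y, z in m, then the turn, a rotation vector about the tool's x, y, z in rad, then the opening, from -1 (shut) to 1 (fully open). In form: [[tx, ty, tz, rx, ry, rz, gripper], ...]. A call has 1 to 5 rows; each row shifts and turns the commanded pose from where the row before left it, along the tool's axes as they then stand; what a row does not reach is not made up. A row lasts 1/10 s, in which the tool goes at most 50 mm and 8.59 degrees, less where a joint would pass 70% of its speed; a pose out of reach is approached as far as the arm can. A call is refused whole if a number of a shift passes 0.05 or a number of a turn 0.15, either way. A call with a gripper value outside its range is refused whole. The fingers move at their own pace and stop on an object; "squeeze" is the grip in N (left out, the last holds). Time passes only in rows, so rows that do not move let the fingers close. It gives the time, the measured TCP pose, the force, the opening and the grip force at its end, in the units of the state.
- ctrl.get_obs(): the state, without advancing time (a new reading comes with each control period).
- ctrl.camera(name): name is "scene" or "side" or "wrist"; returns the picture (480x640x3 uint8, red, green, blue); there is no depth.
- ctrl.camera_model(name): a dict with "intrinsics" (3x3 intrinsics, pixels), "rvec" (rotation vector, rad) and "tvec" (3), from world to camera coordinates, as OpenCV has them. Camera axes: x right, y down, z forward; pixel columns grow to the right and rows downward; lengths in m; the calibration is good to about 2 mm. The wrist camera is an equidistant fisheye: a pixel r from the principal point sees the ray r / f radians off the axis. A picture is of the moment at which its call begins: read the wrist's pose just before it. camera_model takes no time and is no camera call; for the wrist camera it gives the pose at the moment of the call.
- ctrl.hand_in(): hands the job in; it is judged then, once.
The state is a dict: "time_s": time; "qpos": joint angles; "joint_vel": joint speeds; "tau": joint torques, N m; "ee_pos": TCP position; "eef_rot": TCP orientation; "force": force on the tool from outside, world axes, zero at the start; "moment": the same for the moment, N m; "grip_width": finger opening in m; "grip_force": force on a finger pad.
Only numpy, scipy, OpenCV 4.12 (cv2) and the standard library are available. Lean on these libraries where they do the work, as an engineer would, in place of code of your own. Each camera call takes 0.05 s, during which the arm holds its last target. There are 200 camera calls.

TASK

Sort the five loose pipe fittings into the bins: stainless elbows in the blue one, the stainless tee in the yellow one, and both black steel fittings in the red one. Do all the stainless first, before touching any black steel, so no iron is carried over, and never let black steel touch a stainless fitting or the blue or yellow bin. Set each fitting down flat on its bin's floor, not dropped in and not on top of another, and leave the magnet and the wire brush where they are.

Things in the scene. Friction and masses are not known exactly. Their poses are not given: they have to be found in the camera images.
- inox_elbow_a: 90-degree pipe elbow lying flat, bright silver stainless steel, 130 g; pipe 33.7 mm outside diameter, bend radius 38 mm at the centreline. Origin on the centreline at mid-bend, 17 mm above its support; x outward across the bend, y along the pipe there, z up. Reaches 17 mm in +x, 23 in -x, 39 in +-y. Graspable 34 mm wide along x at the origin, one finger inside the bend
- inox_elbow_b: 90-degree pipe elbow lying flat, bright silver stainless steel (twin of inox_elbow_a), 130 g; pipe 33.7 mm outside diameter, bend radius 38 mm at the centreline. Origin on the centreline at mid-bend, 17 mm above its support; x outward across the bend, y along the pipe there, z up. Reaches 17 mm in +x, 23 in -x, 39 in +-y. Graspable 34 mm wide along x at the origin, one finger inside the bend
- inox_tee: equal pipe tee lying flat, bright silver stainless steel, 220 g; pipe 33.7 mm outside diameter, straight run 77 mm long, one side branch. Origin midway between back of run and branch mouth, 17 mm above its support; x along the branch to its mouth, y along the run, z up. Reaches 27 mm in +-x, 39 in +-y. Graspable 55 mm wide along x at the origin (back of run to branch mouth)
- black_elbow: 90-degree pipe elbow lying flat, nearly black carbon steel, 140 g; pipe 33.7 mm outside diameter, bend radius 38 mm at the centreline. Origin on the centreline at mid-bend, 17 mm above its support; x outward across the bend, y along the pipe there, z up. Reaches 17 mm in +x, 23 in -x, 39 in +-y. Graspable 34 mm wide along x at the origin, one finger inside the bend
- black_tee: equal pipe tee lying flat, nearly black carbon steel, 240 g; pipe 33.7 mm outside diameter, straight run 77 mm long, one side branch. Origin midway between back of run and branch mouth, 17 mm above its support; x along the branch to its mouth, y along the run, z up. Reaches 27 mm in +-x, 39 in +-y. Graspable 55 mm wide along x at the origin (back of run to branch mouth)
- bin_blue: blue stacking bin, fixed, 190 (x) by 140 mm (y) outside, walls 3 mm, inner floor 4 mm above the bench. Origin: centre of underside, z up. Back (+x) and sides 50 mm high, sides sloping to the 28 mm front (-x) over its first 45 mm. Two fittings fit one behind the other, origins at x = +-46 mm, their y along the bin's x. For stainless elbows
- bin_yellow: yellow stacking bin, fixed, 190 (x) by 140 mm (y) outside, walls 3 mm, inner floor 4 mm above the bench. Origin: centre of underside, z up. Back (+x) and sides 50 mm high, sides sloping to the 28 mm front (-x) over its first 45 mm. Two fittings fit one behind the other, origins at x = +-46 mm, their y along the bin's x. For stainless tees
- bin_red: red stacking bin, fixed, 190 (x) by 140 mm (y) outside, walls 3 mm, inner floor 4 mm above the bench. Origin: centre of underside, z up. Back (+x) and sides 50 mm high, sides sloping to the 28 mm front (-x) over its first 45 mm. Two fittings fit one behind the other, origins at x = +-46 mm, their y along the bin's x. For black steel fittings of any shape
- magnet: bystander: red arrow-shaped welding magnet lying flat, about 85 x 80 mm, 16 mm high; origin at its underside near the middle
- wire_brush: bystander: wire brush lying on its side, wooden back 210 mm long (its x), 40 mm wide with the bristles, 22 mm high; origin at the underside of the wooden back's middle
There are look-alikes about, which are no part of the job. What is shaped like the black_tee but green is not meant. Leave any orange look-alike of the inox_elbow_a alone.

How it is judged:
On the way, in this order (a step that is already met when the one before it is completed fails the run):
1. the three stainless fittings lie flat in their bins: both elbows in the blue, the tee in the yellow (x of inox_elbow_a in the frame of bin_blue between -0.085 and 0.085 m and y of inox_elbow_a in the frame of bin_blue between -0.06 and 0.06 m and z of inox_elbow_a in the frame of bin_blue between 0.014 and 0.029 m and angle between the z axis of each of inox_elbow_a, inox_elbow_b and the z axis of bin_blue, either way round below 0.2 rad and x of inox_elbow_b in the frame of bin_blue between -0.085 and 0.085 m and y of inox_elbow_b in the frame of bin_blue between -0.06 and 0.06 m and z of inox_elbow_b in the frame of bin_blue between 0.014 and 0.029 m and x of inox_tee in the frame of bin_yellow between -0.085 and 0.085 m and y of inox_tee in the frame of bin_yellow between -0.06 and 0.06 m and z of inox_tee in the frame of bin_yellow between 0.014 and 0.029 m and angle between the z axis of inox_tee and the z axis of bin_yellow, either way round below 0.2 rad), for 0.2 s.
2. both black steel fittings lie flat in the red bin (x of black_elbow in the frame of bin_red between -0.085 and 0.085 m and y of black_elbow in the frame of bin_red between -0.06 and 0.06 m and z of black_elbow in the frame of bin_red between 0.014 and 0.029 m and angle between the z axis of each of black_elbow, black_tee and the z axis of bin_red, either way round below 0.2 rad and x of black_tee in the frame of bin_red between -0.085 and 0.085 m and y of black_tee in the frame of bin_red between -0.06 and 0.06 m and z of black_tee in the frame of bin_red between 0.014 and 0.029 m), for 0.2 s.
At the end, for the whole second after the job is handed in: Stainless elbows in the blue bin, stainless tee in the yellow, both black fittings in the red: each origin within 85 mm along and 60 mm across of the bin centre and 14 to 29 mm above the bin underside (on its floor), level within 0.2 rad (either face up), at rest below 0.02 m/s (all of step 1 and all of step 2 and linear speed of each of inox_elbow_a, inox_elbow_b, inox_tee, black_elbow, black_tee below 0.02 m/s); the robot touches nothing.
It fails at once if the robot's fingers touch a black steel fitting before all three stainless ones lie in their bins ((contact force between the fingers and black_elbow above 0.3 N or contact force between the fingers and black_tee above 0.3 N) and not ((x of inox_elbow_a in the frame of bin_blue between -0.085 and 0.085 m and y of inox_elbow_a in the frame of bin_blue between -0.06 and 0.06 m and z of inox_elbow_a in the frame of bin_blue between 0.014 and 0.029 m and angle between the z axis of inox_elbow_a and the z axis of bin_blue, either way round below 0.2 rad) and (x of inox_elbow_b in the frame of bin_blue between -0.085 and 0.085 m and y of inox_elbow_b in the frame of bin_blue between -0.06 and 0.06 m and z of inox_elbow_b in the frame of bin_blue between 0.014 and 0.029 m and angle between the z axis of inox_elbow_b and the z axis of bin_blue, either way round below 0.2 rad) and (x of inox_tee in the frame of bin_yellow between -0.085 and 0.085 m and y of inox_tee in the frame of bin_yellow between -0.06 and 0.06 m and z of inox_tee in the frame of bin_yellow between 0.014 and 0.029 m and angle between the z axis of inox_tee and the z axis of bin_yellow, either way round below 0.2 rad))).
It fails at once if black steel touches a stainless fitting or a stainless bin (blue, yellow) (contact force between any of black_elbow, black_tee and inox_elbow_a above 0.3 N or contact force between any of black_elbow, black_tee and inox_elbow_b above 0.3 N or contact force between any of black_elbow, black_tee and inox_tee above 0.3 N or contact force between any of black_elbow, black_tee and bin_blue above 0.3 N or contact force between any of black_elbow, black_tee and bin_yellow above 0.3 N).
It fails at once if a fitting is dropped (falls free by more than about 25 mm) ((contact force between the fingers and inox_elbow_a below 0.01 N and linear speed of inox_elbow_a above 0.7 m/s) or (contact force between the fingers and inox_elbow_b below 0.01 N and linear speed of inox_elbow_b above 0.7 m/s) or (contact force between the fingers and inox_tee below 0.01 N and linear speed of inox_tee above 0.7 m/s) or (contact force between the fingers and black_elbow below 0.01 N and linear speed of black_elbow above 0.7 m/s) or (contact force between the fingers and black_tee below 0.01 N and linear speed of black_tee above 0.7 m/s)).
It fails at once if the magnet or the wire brush is shifted by more than 20 mm (distance of any of magnet, wire_brush from where it was at the start of the episode above 0.02 m).
It also fails if it takes over 128 s, if anything falls off the work surface, if the arm or the gripper's body presses on something with over 40 N, if the wrist force passes 120 N, or if a joint passes its speed limit or range.

## Working session

There is one attempt and no reset: what is moved stays moved. The work goes in short steps, Python scripts to look and compute and a tool call to move; the robot and the scene stay as the last step left them, time stands still between calls to the robot, and variables do not carry over. Pictures are saved under pics/ and viewed, at most 17 in all, crops included, and the job is handed in when it is done.

Besides the shell and the picture viewer there is one more tool, called by a JSON object that holds its "api" and its "payload". jog_arm: Moves the arm, as the interface text tells. Its arguments: {"type":"object","properties":{"motion":{"type":"array"},"squeeze":{"type":"number"}},"required":["motion"]}

```bash
mkdir -p pics; ls
cat > snap.py <<'E'
import sys,cv2,json
from station import ctrl
import numpy as np
for a in sys.argv[1:]:
    n,f=a.split(':')
    m=ctrl.camera_model(n); im=ctrl.camera(n)
    cv2.imwrite(f'pics/{f}.png',im[:,:,::-1]); json.dump({k:np.asarray(v).tolist() if not isinstance(v,str) else v for k,v in m.items()},open(f'pics/{f}.json','w'))
    print(n,m)
o=ctrl.get_obs();print(o['time_s'],o['ee_pos'],o['eef_rot'],o['grip_width'])
E
python3 snap.py scene:s0 side:d0 wrist:w0
```

```text
pics
scene {'intrinsics': array([[574.19515905,   0.        , 322.83738911],
       [  0.        , 574.19515905, 234.82065947],
       [  0.        ,   0.        ,   1.        ]]), 'rvec': array([ 1.73634421,  1.87278921, -0.73570907]), 'tvec': array([ 0.02916979, -0.34337179,  1.50776744])}
side {'intrinsics': array([[440.32797927,   0.        , 318.99893634],
       [  0.        , 440.32797927, 243.51596115],
       [  0.        ,   0.        ,   1.        ]]), 'rvec': array([ 0.25978006, -2.67651123,  1.44087557]), 'tvec': array([0.5005037 , 0.07867887, 0.82637349])}
wrist {'intrinsics': array([[371.64829954,   0.        , 316.79848802],
       [  0.        , 371.64829954, 237.01633361],
       [  0.        ,   0.        ,   1.        ]]), 'rvec': array([-2.43291874,  1.62512603,  0.20608571]), 'tvec': array([-0.55142229, -0.02567283,  0.3909072 ])}
0.15 [ 0.20945066 -0.5083541   0.20503824] [-3.14077572e+00 -4.93841586e-05  3.90793915e-01] 0.0940262427534092
```

View pics/s0.png

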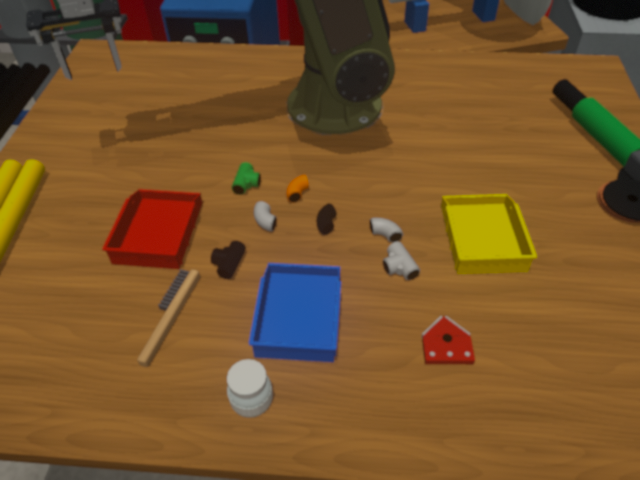

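View pics/d0.png

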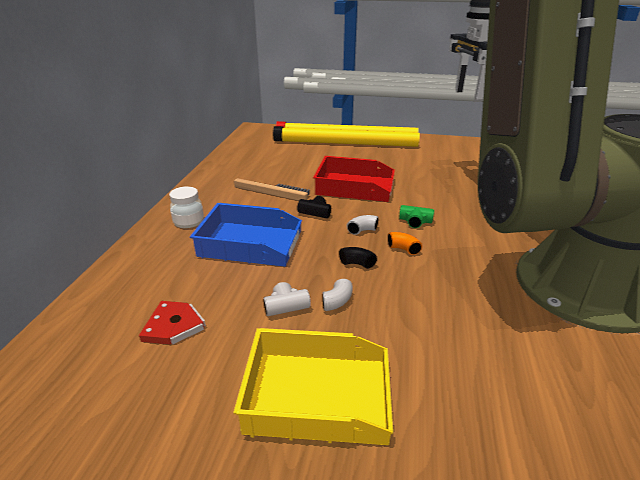

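The scene picture shows the stainless elbows at (265,216) and (386,229), the stainless tee at (402,261), the black elbow at (326,218) and the black tee at (229,259). The look-alikes are the green tee at (246,178) and the orange elbow at (298,187). The bins are red at (155,228), yellow at (487,233) and blue at (298,312). The low bin fronts face the robot.

```bash
cat > meas.py <<'E'
import cv2,json,numpy as np
def load(f):
    return cv2.imread(f'pics/{f}.png'),json.load(open(f'pics/{f}.json'))
def cast(m,px,z,fish=False):
    K=np.array(m['intrinsics']);R=cv2.Rodrigues(np.array(m['rvec']))[0];t=np.array(m['tvec'])
    p=(np.asarray(px,float).reshape(-1,2)-K[:2,2])/K[0,0]
    if fish:
        r=np.linalg.norm(p,axis=1)+1e-12
        d=np.c_[p/r[:,None]*np.sin(r)[:,None],np.cos(r)]
    else: d=np.c_[p,np.ones(len(p))]
    d=d@R; c=-R.T@t
    return c[:2]+d[:,:2]*((z-c[2])/d[:,2])[:,None]
def masks(im):
    h,s,v=[c.astype(int) for c in cv2.split(cv2.cvtColor(im,cv2.COLOR_BGR2HSV))]
    return {'silver':(s<45)&(v>90),'black':(v<70),
     'blue':(h>100)&(h<130)&(s>120)&(v>60),'red':((h<4)|(h>176))&(s>190)&(v>80),'yellow':(h>25)&(h<35)&(s>170)&(v>90)}
def blobs(mk,amin,amax):
    mk=cv2.morphologyEx(mk.astype(np.uint8),cv2.MORPH_OPEN,np.ones((3,3)))
    return [c for c in cv2.findContours(mk,cv2.RETR_EXTERNAL,cv2.CHAIN_APPROX_NONE)[0] if amin<cv2.contourArea(c)<amax]
def fit(w):
    """world contour -> rect centre, long/short mm, yaw of short axis (object x), with sign towards outer bend/ branch"""
    q=(w*1e4).astype(np.float32)   # 0.1 mm
    (c,(a,b),_)=cv2.minAreaRect(q); bx=cv2.boxPoints(cv2.minAreaRect(q))
    e1=bx[1]-bx[0];e2=bx[2]-bx[1]
    if np.linalg.norm(e1)>np.linalg.norm(e2): e1,e2=e2,e1
    ux=e1/np.linalg.norm(e1)
    M=cv2.moments(q.reshape(-1,1,2)); cen=np.array([M['m10'],M['m01']])/M['m00']
    d=(cen-c)@ux
    if d<0: ux=-ux   # ux towards centroid side: elbow +x (outer bend); tee -x
    return np.array(c)/1e4,np.linalg.norm(e2)/10,np.linalg.norm(e1)/10,np.arctan2(ux[1],ux[0]),abs(d)/10
E
python3 - <<'E'
from meas import *
im,m=load('s0');M=masks(im)
for k in('silver','black'):
    for c in blobs(M[k],150,3000):
        x,y,w,h=cv2.boundingRect(c)
        if 150<y<300 and 190<x<440: print(k,(x+w//2,y+h//2),*[np.round(v,3) for v in fit(cast(m,c,.017))])
for k in('blue','red','yellow'):
    for c in blobs(M[k],3000,20000):
        h=cv2.convexHull(c);x,y,w,hh=cv2.boundingRect(c)
        if y<150 : continue
        p=cv2.approxPolyDP(h,6,True).reshape(-1,2)
        print(k,p.tolist());print(np.round(cast(m,p,0),3).tolist(),np.round(cast(m,p,.028),3).tolist(),np.round(cast(m,p,.05),3).tolist())
E
```

```text
silver (401, 258) [0.533 0.159] 82.548 54.498 2.068 4.809
silver (386, 227) [0.449 0.136] 66.536 42.821 2.807 1.126
silver (264, 215) [ 0.432 -0.12 ] 82.073 34.966 -1.096 0.073
black (228, 260) [ 0.555 -0.178] 93.186 60.518 1.41 5.942
black (326, 219) [0.433 0.012] 83.146 36.024 1.485 0.555
blue [[269, 264], [338, 268], [332, 360], [255, 354], [250, 337]]
[[0.55, -0.093], [0.55, 0.045], [0.756, 0.048], [0.754, -0.088], [0.72, -0.102]] [[0.572, -0.087], [0.573, 0.047], [0.772, 0.049], [0.77, -0.083], [0.737, -0.097]] [[0.59, -0.083], [0.591, 0.048], [0.785, 0.05], [0.783, -0.078], [0.751, -0.092]]
yellow [[517, 204], [535, 257], [458, 258], [447, 204]]
[[0.345, 0.423], [0.495, 0.437], [0.508, 0.283], [0.355, 0.271]] [[0.374, 0.412], [0.519, 0.426], [0.532, 0.277], [0.384, 0.265]] [[0.397, 0.404], [0.538, 0.417], [0.551, 0.272], [0.406, 0.261]]
```

{"api": "jog_arm", "payload": {"motion": [[0,0,-0.03,0,0,0.13,1],[0,0,-0.03,0,0,0.13,1],[0,0,-0.03,0,0,0.13,1],[0.02,-0.045,0,0,0,0,1],[0.02,-0.045,0,0,0,0,1]]}}

```text
time_s: 0.65
ee_pos: [0.2495, -0.4177, 0.2954]
eef_rot: [3.141, -0.0, -0.001]
force: [1.6, 0.5, -0.0]
grip_width: 0.094
grip_force: 0.0
```

{"api": "jog_arm", "payload": {"motion": [[0.02,-0.045,0,0,0,0,1],[0.02,-0.045,0,0,0,0,1],[0.02,-0.045,0,0,0,0,1],[0.02,-0.045,0,0,0,0,1],[0.02,-0.045,0,0,0,0,1]]}}

```text
time_s: 1.15
ee_pos: [0.3495, -0.1915, 0.2955]
eef_rot: [3.141, -0.0, 0.0]
force: [0.3, -0.5, -0.6]
grip_width: 0.0938
grip_force: 0.0
```

{"api": "jog_arm", "payload": {"motion": [[0.02,-0.045,0,0,0,0,1],[0.02,-0.045,0,0,0,0,1],[0.02,-0.045,0,0,0,0,1],[0.02,-0.045,0,0,0,0,1],[0,0,0,0,0,0,1]]}}

```text
time_s: 1.65
ee_pos: [0.4301, -0.009, 0.2951]
eef_rot: [-3.141, 0.001, 0.007]
force: [0.5, -0.5, -0.1]
grip_width: 0.094
grip_force: 0.0
```

```bash
python3 snap.py wrist:w1
```

```text
wrist {'intrinsics': array([[371.64829954,   0.        , 316.79848802],
       [  0.        , 371.64829954, 237.01633361],
       [  0.        ,   0.        ,   1.        ]]), 'rvec': array([-2.09640864,  2.0776708 ,  0.26388718]), 'tvec': array([-0.01372935,  0.36980935,  0.58544552])}
1.7 [ 0.42941366 -0.01118331  0.2950347 ] [-3.14142670e+00  9.46400846e-04  5.56358723e-03] 0.09413563422414215
```

View pics/w1.png

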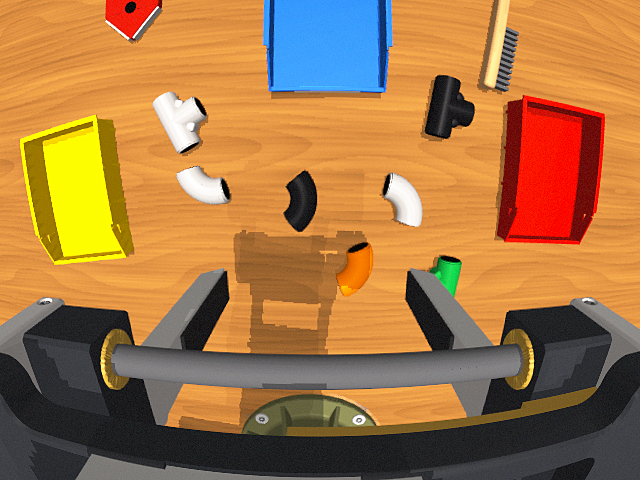

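w1 shows the stainless tee at (180,120), the stainless elbows at (204,186) and (403,200), the black elbow at (300,202) and the black tee at (450,107). The look-alikes are the orange elbow at (355,270) and the green tee at (447,275). The bins are yellow at (77,190), blue at (326,45) and red at (553,170). Bright silver marks the stainless fittings and near-black marks the black steel ones, so the orange and green pieces are excluded.

Run:
```python
from meas import *
im,m=load('w1');M=masks(im)
R=cv2.Rodrigues(np.array(m['rvec']))[0];print('cam',-R.T@np.array(m['tvec']))
for k in('silver','black'):
    mk=cv2.morphologyEx(M[k].astype(np.uint8),cv2.MORPH_CLOSE,np.ones((5,5)))
    for c in blobs(mk,500,4000):
        x,y,w,h=cv2.boundingRect(c)
        if y<240: print(k,(x+w//2,y+h//2),*[np.round(v,3) for v in fit(cast(m,c,.017,True))])
for k in('blue','red','yellow'):
    for c in blobs(M[k],4000,50000):
        p=cv2.approxPolyDP(cv2.convexHull(c),5,True).reshape(-1,2)
        print(k,p.tolist())
        for z in(0,.028,.05):print(z,np.round(cast(m,p,z,True),3).tolist())
cv2.imwrite('pics/c1.png',cv2.resize(im[60:300,140:500],None,fx=2.2,fy=2.2,interpolation=2))
```

```text
cam [ 0.50420615 -0.00956446  0.47474055]
silver (403, 199) [ 0.436 -0.12 ] 77.384 38.989 -1.042 0.932
silver (202, 185) [0.453 0.137] 76.351 39.364 2.671 0.912
silver (179, 122) [0.543 0.164] 80.984 54.616 2.053 4.504
silver (507, 59) [ 0.635 -0.262] 89.504 20.238 1.345 0.259
black (301, 201) [0.432 0.01 ] 76.44 37.93 -1.653 0.155
black (449, 106) [ 0.556 -0.18 ] 81.277 60.586 1.375 5.939
black (506, 61) [ 0.632 -0.261] 88.614 17.968 1.342 0.582
blue [[390, 0], [385, 91], [269, 90], [264, 0]]
0 [[0.702, -0.103], [0.574, -0.095], [0.573, 0.052], [0.699, 0.061]]
0.028 [[0.69, -0.097], [0.57, -0.09], [0.569, 0.048], [0.687, 0.057]]
0.05 [[0.681, -0.093], [0.567, -0.086], [0.566, 0.045], [0.678, 0.054]]
red [[508, 102], [527, 96], [604, 117], [596, 208], [579, 243], [500, 236]]
0 [[0.576, -0.272], [0.589, -0.304], [0.581, -0.461], [0.434, -0.457], [0.376, -0.43], [0.386, -0.273]]
0.028 [[0.572, -0.256], [0.584, -0.287], [0.577, -0.434], [0.438, -0.431], [0.383, -0.405], [0.393, -0.258]]
0.05 [[0.569, -0.244], [0.58, -0.273], [0.573, -0.413], [0.441, -0.41], [0.389, -0.386], [0.398, -0.246]]
yellow [[95, 115], [120, 249], [64, 256], [35, 233], [20, 139]]
0 [[0.559, 0.308], [0.361, 0.279], [0.347, 0.393], [0.385, 0.453], [0.541, 0.469]]
0.028 [[0.556, 0.289], [0.37, 0.262], [0.356, 0.369], [0.392, 0.425], [0.538, 0.441]]
0.05 [[0.553, 0.274], [0.376, 0.249], [0.364, 0.351], [0.397, 0.404], [0.537, 0.418]]
```

View pics/c1.png

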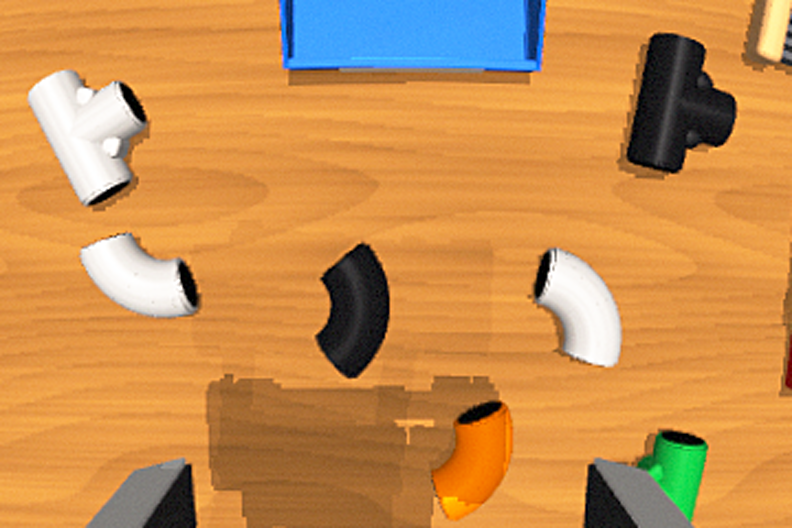

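The crop confirms it: silver tee at top left, silver elbows at left and right, black elbow in the centre, black tee at top right. Orange and green are left alone. Measured sizes match (77x39 and 81x55 mm). I start with the right-hand stainless elbow at (0.4375, -0.1225), x axis at -1.04 rad.

{"api": "jog_arm", "payload": {"motion": [[0.003,0.037,0.03,0,0,0,0.4],[0.003,0.037,0.03,0,0,0,0.4],[0.003,0.037,0.03,0,0,0,0.4],[0,0,0.02,0,0,-0.131,0.4],[0,0,0.02,0,0,-0.131,0.4]], "squeeze": 25}}

```text
time_s: 2.2
ee_pos: [0.4372, -0.1264, 0.1643]
eef_rot: [-3.141, 0.001, 0.264]
force: [0.1, 0.3, 0.5]
grip_width: 0.0658
grip_force: 0.0
```

{"api": "jog_arm", "payload": {"motion": [[0,0,0.02,0,0,-0.131,0.4],[0,0,0.02,0,0,-0.131,0.4],[0,0,0,0,0,0,0.4]]}}

```text
time_s: 2.5
ee_pos: [0.4365, -0.125, 0.1235]
eef_rot: [-3.139, 0.003, 0.525]
force: [-0.1, -0.1, -0.6]
grip_width: 0.0656
grip_force: 0.0
```

```bash
cat > chk.py <<'E'
# usage: chk.py file x y z yaw  -> remaining shift in tool axes
import sys,numpy as np
from station import ctrl
from scipy.spatial.transform import Rotation as Ro
x,y,z,yaw=map(float,sys.argv[1:5]);o=ctrl.get_obs()
R=Ro.from_euler('xyz',o['eef_rot']); T=Ro.from_euler('xyz',[np.pi,0,yaw])
print('t',round(o['time_s'],2),'ee',np.round(o['ee_pos'],4),'yaw',round(o['eef_rot'][2],3),'w',round(o['grip_width'],4),'f',np.round(o['force'],1))
print('tool shift',np.round(R.inv().apply(np.array([x,y,z])-o['ee_pos']),4),'turn',np.round((R.inv()*T).as_rotvec(),3))
E
python3 chk.py .4375 -.1225 .006 .529; python3 snap.py wrist:w2 |tail -1
python3 - <<'E'
from meas import *
im,m=load('w2');M=masks(im)
for c in blobs(cv2.morphologyEx(M['silver'].astype(np.uint8),cv2.MORPH_CLOSE,np.ones((5,5))),1500,20000):
    x,y,w,h=cv2.boundingRect(c); print((x+w//2,y+h//2),*[np.round(v,3) for v in fit(cast(m,c,.017,True))])
E
```

```text
t 2.5 ee [ 0.4365 -0.125   0.1235] yaw 0.525 w 0.0656 f [-0.1 -0.1 -0.6]
tool shift [ 0.0024 -0.0013  0.1175] turn [-0.003  0.003 -0.004]
2.55 [ 0.43731533 -0.1251044   0.12505072] [-3.14011786e+00  1.34331330e-03  5.20655961e-01] 0.06612293884042145
(218, 467) [ 0.095 -0.139] 420.122 63.725 -2.415 0.395
(42, 354) [0.155 0.092] 158.159 133.837 -1.219 12.509
(561, 352) [ 0.465 -0.447] 234.031 133.528 0.179 3.888
(317, 350) [ 0.336 -0.183] 300.913 182.772 -2.552 7.608
(308, 234) [ 0.435 -0.12 ] 78.226 39.901 -1.019 0.538
(72, 80) [0.453 0.138] 83.207 44.496 2.631 2.218
```

View pics/w2.png

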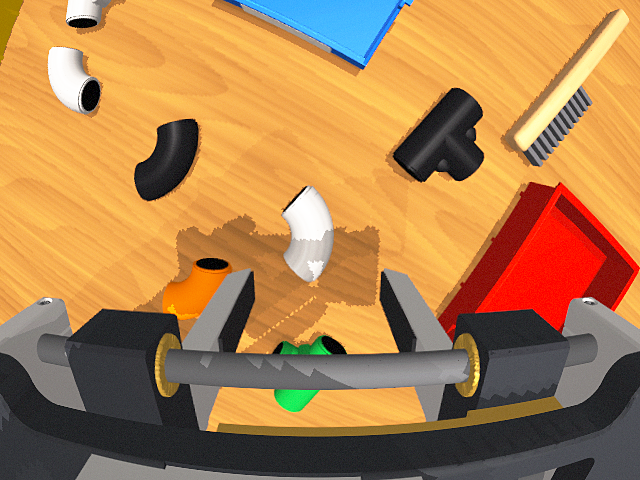

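w2 shows the stainless elbow at (308,234) centred ahead of the fingers and clear of its neighbours. It re-measures at (0.4365, -0.1225), which agrees. Descending to grasp.

{"api": "jog_arm", "payload": {"motion": [[0.001,-0.001,0.03,0,0,-0.01,0.4],[0.001,0,0.03,0,0,-0.01,0.4],[0,0,0.03,0,0,0,0.4],[0,0,0.028,0,0,0,0.4],[0,0,0,0,0,0,0.4]]}}

```text
time_s: 3.05
ee_pos: [0.4382, -0.1226, 0.006]
eef_rot: [-3.139, 0.002, 0.541]
force: [-0.1, 0.7, -0.1]
grip_width: 0.0657
grip_force: 0.0
```

{"api": "jog_arm", "payload": {"motion": [[0,0,0,0,0,0,-0.6],[0,0,0,0,0,0,-0.6],[0,0,0,0,0,0,-0.6],[0,0,0,0,0,0,-0.6],[0,0,0,0,0,0,-0.6]]}}

```text
time_s: 3.55
ee_pos: [0.4398, -0.1226, 0.0082]
eef_rot: [3.141, -0.001, 0.545]
force: [-2.4, 0.8, 8.5]
grip_width: 0.0339
grip_force: 23.7
```

{"api": "jog_arm", "payload": {"motion": [[0,0,-0.03,0,0,0,-0.6],[0,0,-0.045,0,0,0.1,-0.6],[0,0,-0.045,0,0,0.145,-0.6],[0,0,0,0,0,0.145,-0.6],[0,0,0,0,0,0.145,-0.6]]}}

```text
time_s: 4.05
ee_pos: [0.4399, -0.1227, 0.1289]
eef_rot: [3.141, -0.003, 0.004]
force: [-0.4, 0.4, -1.9]
grip_width: 0.0335
grip_force: 24.0
```

{"api": "jog_arm", "payload": {"motion": [[0.045,-0.017,0,0,0,0,-0.6],[0.045,-0.017,0,0,0,0,-0.6],[0.045,-0.017,0,0,0,0,-0.6],[0.045,-0.017,0,0,0,0,-0.6],[0.045,-0.017,0,0,0,0,-0.6]]}}

```text
time_s: 4.55
ee_pos: [0.665, -0.0343, 0.1273]
eef_rot: [3.141, 0.0, 0.01]
force: [0.0, -1.4, -0.8]
grip_width: 0.0336
grip_force: 24.0
```

{"api": "jog_arm", "payload": {"motion": [[0.03,-0.012,0,0,0,0,-0.6],[0.015,-0.006,0,0,0,0,-0.6],[0,0,0,0,0,0,-0.6],[0,0,0,0,0,0,-0.6]]}}

```text
time_s: 4.95
ee_pos: [0.7078, -0.017, 0.1269]
eef_rot: [3.142, 0.001, 0.01]
force: [-0.2, 0.6, -2.1]
grip_width: 0.0342
grip_force: 24.0
```

```bash
python3 chk.py .710 -.020 .011 .007; python3 snap.py scene:s1 side:d1 wrist:w3|tail -1
python3 - <<'E'
from meas import *
import cv2
a=cv2.imread('pics/d1.png')[130:330,150:410];b=cv2.imread('pics/w3.png')[0:480]
b=cv2.resize(b,None,fx=.8,fy=.8)
a=cv2.resize(a,(260,200));c=np.zeros((584,512,3),np.uint8);c[:384,:512]=b;c[384:584,:260]=a
cv2.imwrite('pics/c2.png',c)
E
```

```text
t 4.95 ee [ 0.7078 -0.017   0.1269] yaw 0.01 w 0.0342 f [-0.2  0.6 -2.1]
tool shift [0.0023 0.003  0.1159] turn [0.    0.001 0.003]
5.1 [ 0.70780314 -0.01737483  0.12788236] [ 3.14155689e+00 -1.06758911e-04  9.14982116e-03] 0.03379032441235909
```

View pics/c2.png

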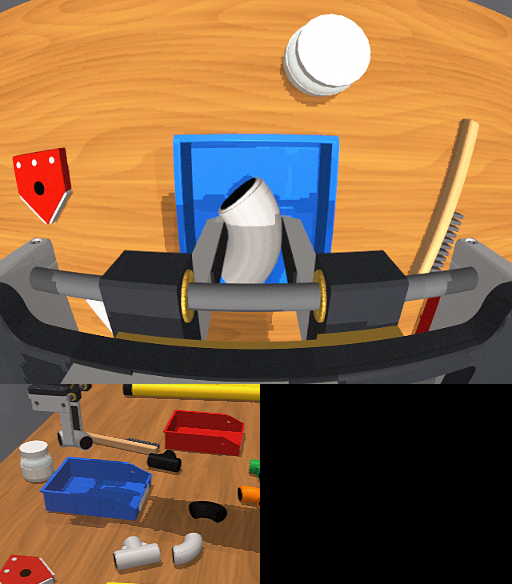

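The composite shows the elbow held between the fingers over the blue bin. The bin's back rim corners are at full-resolution pixels (216,169) and (422,170). Checking those against the bin pose.

Run:
```python
from meas import *
im,m=load('w3')
print(cast(m,[[216,169],[423,170]],.05,True).round(4).tolist())
M=masks(im);c=max(blobs(M['blue'],4000,90000),key=cv2.contourArea)
p=cv2.approxPolyDP(cv2.convexHull(c),4,True).reshape(-1,2);print(p.tolist(),cast(m,p,.05,True).round(4).tolist())
cs=[c for c in blobs(M['silver'],1000,90000)]
for c in cs: print(cv2.boundingRect(c))
```

```text
[[0.7645, 0.0534], [0.7655, -0.0932]]
[[422, 170], [412, 316], [225, 316], [217, 169]] [[0.7655, -0.0925], [0.6523, -0.0941], [0.6507, 0.053], [0.7645, 0.0526]]
(76, 454, 285, 26)
(235, 359, 165, 66)
(0, 298, 139, 115)
(507, 297, 133, 116)
(354, 270, 41, 84)
(240, 223, 112, 132)
(355, 18, 108, 102)
```

{"api": "jog_arm", "payload": {"motion": [[0.003,0.002,0.04,0,0,0,-0.6],[0.002,0.001,0.04,0,0,0,-0.6],[0,0,0.022,0,0,0,-0.6],[0,0,0.008,0,0,0,-0.6],[0,0,0.004,0,0,0,-0.6]]}}

```text
time_s: 5.6
ee_pos: [0.7133, -0.0201, 0.0137]
eef_rot: [3.142, -0.0, 0.009]
force: [0.1, -0.0, -1.3]
grip_width: 0.0337
grip_force: 24.0
```

{"api": "jog_arm", "payload": {"motion": [[0,0,0,0,0,0,-0.6],[0,0,0.001,0,0,0,-0.6]]}}

```text
time_s: 5.8
ee_pos: [0.7142, -0.0199, 0.0144]
eef_rot: [3.141, -0.003, 0.01]
force: [0.7, -0.2, -1.1]
grip_width: 0.0337
grip_force: 24.0
```

{"api": "jog_arm", "payload": {"motion": [[0,0,0.001,0,0,0,-0.6],[0,0,0.001,0,0,0,-0.6],[0,0,0,0,0,0,-0.6]]}}

```text
time_s: 6.1
ee_pos: [0.7141, -0.0198, 0.0123]
eef_rot: [3.141, -0.002, 0.01]
force: [-3.0, -0.6, 8.0]
grip_width: 0.0337
grip_force: 24.0
```

{"api": "jog_arm", "payload": {"motion": [[0,0,0.001,0,0,0,-0.6],[0,0,0,0,0,0,-0.6]]}}

```text
time_s: 6.3
ee_pos: [0.7143, -0.0199, 0.0122]
eef_rot: [3.141, -0.003, 0.01]
force: [-6.9, -0.1, 14.2]
grip_width: 0.0338
grip_force: 25.1
```

{"api": "jog_arm", "payload": {"motion": [[0,0,0,0,0,0,0.4],[0,0,0,0,0,0,0.4],[0,0,-0.005,0,0,0,0.4],[0,0,-0.045,0,0,0,0.4],[0,0,-0.045,0,0,0,0.4]]}}

```text
time_s: 6.8
ee_pos: [0.7128, -0.0197, 0.1048]
eef_rot: [-3.141, 0.002, 0.01]
force: [0.6, -0.3, 1.1]
grip_width: 0.0655
grip_force: 0.0
```

{"api": "jog_arm", "payload": {"motion": [[-0.022,-0.013,-0.022,0,0,0,0.4],[-0.04,-0.024,0,0,0,0,0.4],[-0.04,-0.024,0,0,0,0,0.4],[-0.04,-0.024,0,0,0,0,0.4],[-0.04,-0.024,0,0,0,0,0.4]]}}

```text
time_s: 7.3
ee_pos: [0.5286, 0.0881, 0.1268]
eef_rot: [-3.141, -0.001, 0.01]
force: [0.3, 0.4, 1.4]
grip_width: 0.0657
grip_force: 0.0
```

{"api": "jog_arm", "payload": {"motion": [[-0.04,-0.024,0,0,0,0,0.4],[-0.042,-0.025,0,0,0,0,0.4],[0,0,0,0,0,-0.137,0.4],[0,0,0,0,0,-0.137,0.4],[0,0,0,0,0,-0.137,0.4]]}}

```text
time_s: 7.8
ee_pos: [0.4479, 0.1359, 0.1271]
eef_rot: [3.141, -0.001, 0.427]
force: [0.4, 0.1, -0.6]
grip_width: 0.0656
grip_force: 0.0
```

{"api": "jog_arm", "payload": {"motion": [[0,0,0,0,0,-0.137,0.4],[0,0,0,0,0,-0.137,0.4],[0,0,0,0,0,-0.137,0.4],[0,0,0,0,0,-0.137,0.4],[0,0,0,0,0,-0.137,0.4]]}}

```text
time_s: 8.3
ee_pos: [0.448, 0.1357, 0.1269]
eef_rot: [3.141, -0.0, 1.111]
force: [0.5, 0.0, -0.1]
grip_width: 0.0658
grip_force: 0.0
```

{"api": "jog_arm", "payload": {"motion": [[0,0,0,0,0,0,0.4]]}}

```text
time_s: 8.4
ee_pos: [0.448, 0.1356, 0.1268]
eef_rot: [3.141, -0.0, 1.108]
force: [-0.1, -0.8, 0.5]
grip_width: 0.0656
grip_force: 0.0
```

```bash
python3 chk.py .450 .138 .006 1.10; python3 snap.py wrist:w4 scene:s2|tail -1
python3 - <<'E'
from meas import *
im,m=load('w4');M=masks(im)
for c in blobs(cv2.morphologyEx(M['silver'].astype(np.uint8),cv2.MORPH_CLOSE,np.ones((5,5))),1500,20000):
    x,y,w,h=cv2.boundingRect(c)
    if y+h/2<300: print((x+w//2,y+h//2),*[np.round(v,3) for v in fit(cast(m,c,.017,True))])
s=cv2.imread('pics/s2.png')[240:380,190:400];s=cv2.resize(s,(320,213))
b=cv2.resize(im,None,fx=.8,fy=.8);c=np.zeros((600,512,3),np.uint8);c[:384]=b;c[384:597,:320]=s
cv2.imwrite('pics/c3.png',c)
E
```

```text
t 8.4 ee [0.448  0.1356 0.1268] yaw 1.108 w 0.0656 f [-0.1 -0.8  0.5]
tool shift [0.003  0.0007 0.1208] turn [ 0.    -0.     0.008]
8.5 [0.44794879 0.13566378 0.12667845] [ 3.14133524e+00 -2.44018503e-04  1.10171720e+00] 0.06551905850476461
(320, 232) [0.453 0.134] 77.164 39.814 2.675 0.633
(398, 146) [0.544 0.16 ] 80.634 59.576 2.071 5.708
```

View pics/c3.png

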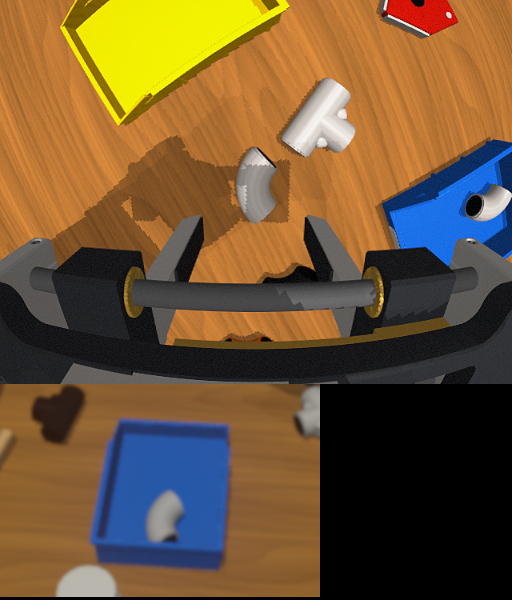

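The composite shows elbow a lying flat at the back of the blue bin. Elbow b at (320,232) in the full picture sits between the fingers, with the tee at (398,146) clear.

{"api": "jog_arm", "payload": {"motion": [[0.001,0.002,0.03,0,0,0,0.4],[0,0,0.03,0,0,0,0.4],[0,0,0.03,0,0,0,0.4],[0,0,0.03,0,0,0,0.4],[0,0,0,0,0,0,0.4]]}}

```text
time_s: 9.0
ee_pos: [0.4482, 0.1352, 0.0037]
eef_rot: [-3.137, 0.004, 1.103]
force: [0.7, 0.4, 1.1]
grip_width: 0.066
grip_force: 0.0
```

{"api": "jog_arm", "payload": {"motion": [[0,0,0,0,0,0,-0.6],[0,0,0,0,0,0,-0.6],[0,0,0,0,0,0,-0.6],[0,0,0,0,0,0,-0.6],[0,0,0,0,0,0,-0.6]]}}

```text
time_s: 9.5
ee_pos: [0.4504, 0.1358, 0.0072]
eef_rot: [3.141, -0.001, 1.106]
force: [-2.4, 0.5, 7.1]
grip_width: 0.034
grip_force: 23.3
```

{"api": "jog_arm", "payload": {"motion": [[0,0,-0.03,0,0,0,-0.6],[0,0,-0.045,0,0,0,-0.6],[0,0,-0.045,0,0,0.138,-0.6],[0,0,0,0,0,0.138,-0.6],[0,0,0,0,0,0.138,-0.6]]}}

```text
time_s: 10.0
ee_pos: [0.4506, 0.1357, 0.128]
eef_rot: [3.14, -0.003, 0.686]
force: [0.1, 0.4, -1.5]
grip_width: 0.034
grip_force: 23.3
```

{"api": "jog_arm", "payload": {"motion": [[0,0,0,0,0,0.138,-0.6],[0,0,0,0,0,0.138,-0.6],[0,0,0,0,0,0.138,-0.6],[0,0,0,0,0,0.138,-0.6],[0,0,0,0,0,0.138,-0.6]]}}

```text
time_s: 10.5
ee_pos: [0.45, 0.1356, 0.1266]
eef_rot: [3.142, -0.0, -0.004]
force: [-1.1, 0.5, -0.9]
grip_width: 0.0344
grip_force: 23.3
```

{"api": "jog_arm", "payload": {"motion": [[0.034,0.031,0,0,0,0,-0.6],[0.034,0.031,0,0,0,0,-0.6],[0.034,0.031,0,0,0,0,-0.6],[0.034,0.031,0,0,0,0,-0.6],[0.034,0.031,0,0,0,0,-0.6]]}}

```text
time_s: 11.0
ee_pos: [0.6215, -0.0206, 0.1265]
eef_rot: [-3.142, 0.0, 0.002]
force: [0.0, 0.9, -0.6]
grip_width: 0.0338
grip_force: 23.3
```

{"api": "jog_arm", "payload": {"motion": [[0,0,0,0,0,0,-0.6],[0,0,0,0,0,0,-0.6]]}}

```text
time_s: 11.2
ee_pos: [0.6202, -0.0195, 0.1257]
eef_rot: [-3.141, 0.001, 0.001]
force: [-0.1, 0.7, -1.2]
grip_width: 0.0341
grip_force: 23.3
```

```bash
python3 chk.py .621 -.020 .012 .0; python3 snap.py wrist:w5|tail -1
```

```text
t 11.2 ee [ 0.6202 -0.0195  0.1257] yaw 0.001 w 0.0341 f [-0.1  0.7 -1.2]
tool shift [0.001  0.0005 0.1137] turn [-0.     0.001  0.001]
11.25 [ 0.61984524 -0.01872278  0.1260993 ] [-3.14132893e+00  9.70897918e-04  1.61704628e-03] 0.03403416287785891
```

View pics/w5.png

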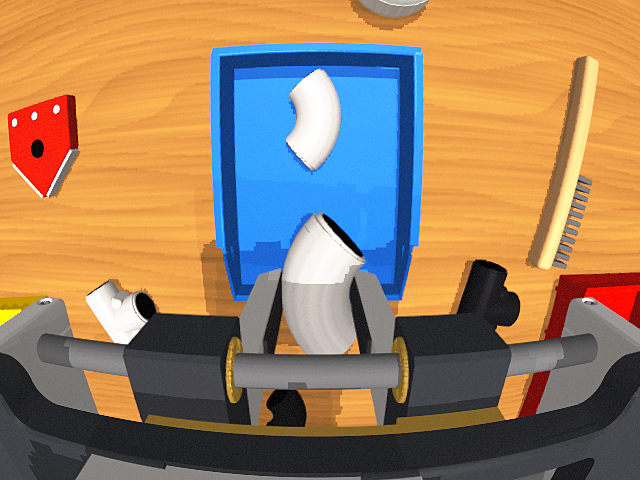

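w5 shows elbow a in the bin at rows 68–170 and elbow b held at (322,285). The bin front edge is near row 300.

Run:
```python
from meas import *
im,m=load('w5')
print(cast(m,[[322,68],[314,171]],.021,True).round(4).tolist(),cast(m,[[232,68],[402,68]],.004,True).round(4).tolist(),cast(m,[[237,300],[402,300]],.028,True).round(4).tolist(),cast(m,[[214,48],[423,48]],.05,True).round(4).tolist())
```

```text
[[0.7528, -0.0242], [0.6731, -0.0184]] [[0.7585, 0.0487], [0.7589, -0.0896]] [[0.5688, 0.0453], [0.5691, -0.0915]] [[0.7646, 0.0515], [0.7652, -0.0945]]
```

{"api": "jog_arm", "payload": {"motion": [[0.002,0.001,0.04,0,0,0,-0.6],[0.002,0,0.04,0,0,0,-0.6],[0,0,0.022,0,0,0,-0.6],[0,0,0.008,0,0,0,-0.6],[0,0,0,0,0,0,-0.6]]}}

```text
time_s: 11.75
ee_pos: [0.6239, -0.0192, 0.0164]
eef_rot: [-3.141, 0.001, 0.003]
force: [1.0, 0.4, -0.8]
grip_width: 0.0341
grip_force: 23.3
```

{"api": "jog_arm", "payload": {"motion": [[0,0,0.002,0,0,0,-0.6],[0,0,0.001,0,0,0,-0.6],[0,0,0,0,0,0,-0.6]]}}

```text
time_s: 12.05
ee_pos: [0.6248, -0.02, 0.0144]
eef_rot: [3.141, -0.001, 0.002]
force: [-0.2, -0.0, -1.1]
grip_width: 0.034
grip_force: 23.3
```

{"api": "jog_arm", "payload": {"motion": [[0,0,0.001,0,0,0,-0.6],[0,0,0,0,0,0,-0.6]]}}

```text
time_s: 12.25
ee_pos: [0.6245, -0.0201, 0.0126]
eef_rot: [-3.142, -0.0, 0.002]
force: [-0.2, 0.9, -1.2]
grip_width: 0.0336
grip_force: 23.3
```

{"api": "jog_arm", "payload": {"motion": [[0,0,0.001,0,0,0,-0.6],[0,0,0.001,0,0,0,-0.6],[0,0,0,0,0,0,-0.6]]}}

```text
time_s: 12.55
ee_pos: [0.6247, -0.02, 0.0113]
eef_rot: [-3.142, -0.001, 0.002]
force: [-2.5, 1.8, 5.9]
grip_width: 0.0341
grip_force: 25.0
```

{"api": "jog_arm", "payload": {"motion": [[0,0,0,0,0,0,0.4],[0,0,0,0,0,0,0.4],[0,0,-0.005,0,0,0,0.4],[0,0,-0.045,0,0,0,0.4],[0,0,-0.045,0,0,0,0.4]]}}

```text
time_s: 13.05
ee_pos: [0.6237, -0.02, 0.1061]
eef_rot: [-3.141, 0.002, 0.002]
force: [-0.0, -0.8, 0.9]
grip_width: 0.0651
grip_force: 0.0
```

{"api": "jog_arm", "payload": {"motion": [[-0.016,-0.036,-0.02,0,0,0,0.9],[-0.016,-0.036,0,0,0,0,0.9],[-0.016,-0.036,0,0,0,0,0.9],[-0.016,-0.036,0,0,0,0,0.9],[-0.017,-0.038,0,0,0,0,0.9]]}}

```text
time_s: 13.55
ee_pos: [0.5424, 0.163, 0.1259]
eef_rot: [-3.142, -0.001, 0.001]
force: [0.7, 0.3, -1.1]
grip_width: 0.0894
grip_force: 0.0
```

{"api": "jog_arm", "payload": {"motion": [[0,0,0,0,0,-0.122,0.9],[0,0,0,0,0,-0.122,0.9],[0,0,0,0,0,-0.122,0.9],[0,0,0,0,0,-0.122,0.9],[0,0,0,0,0,0,0.9]]}}

```text
time_s: 14.05
ee_pos: [0.5431, 0.1618, 0.1257]
eef_rot: [3.142, -0.0, 0.492]
force: [-0.2, -0.3, -0.1]
grip_width: 0.0894
grip_force: 0.0
```

```bash
python3 chk.py .543 .162 .006 .49; python3 snap.py wrist:w6 |tail -1
python3 - <<'E'
from meas import *
im,m=load('w6');M=masks(im)
for c in blobs(cv2.morphologyEx(M['silver'].astype(np.uint8),cv2.MORPH_CLOSE,np.ones((5,5))),1500,20000):
    x,y,w,h=cv2.boundingRect(c)
    if y+h/2<300: print((x+w//2,y+h//2),*[np.round(v,3) for v in fit(cast(m,c,.017,True))])
E
```

```text
t 14.05 ee [0.5431 0.1618 0.1257] yaw 0.492 w 0.0894 f [-0.2 -0.3 -0.1]
tool shift [-0.     -0.0002  0.1197] turn [ 0.    -0.     0.002]
14.1 [0.54307743 0.16178989 0.12567669] [ 3.14156974e+00 -1.31471227e-04  4.87236701e-01] 0.08956460126722457
(541, 252) [ 0.629 -0.029] 79.446 50.196 -1.589 0.139
(314, 241) [0.539 0.159] 81.177 55.84 2.07 4.81
(577, 170) [ 0.72  -0.023] 75.218 46.822 -1.692 2.352
```

View pics/w6.png

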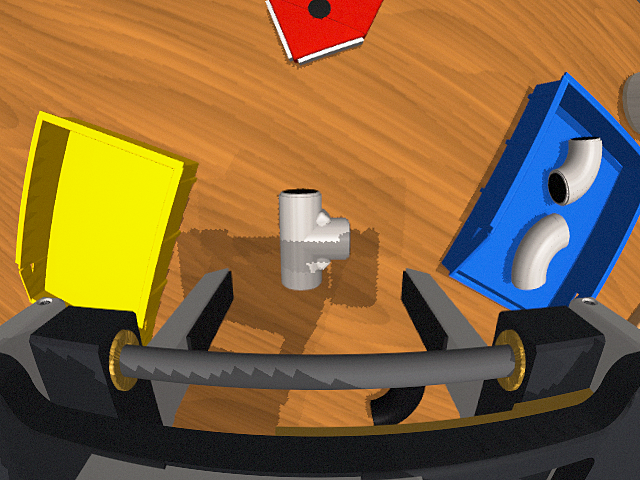

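w6 shows both elbows flat in the blue bin at (541,252) and (577,170). The tee at (314,241) is centred between the fingers. Grasping it.

{"api": "jog_arm", "payload": {"motion": [[-0.002,0.001,0.03,0,0,0,0.9],[0,0,0.03,0,0,0,0.9],[0,0,0.03,0,0,0,0.9],[0,0,0.03,0,0,0,0.9],[0,0,0,0,0,0,0.9]]}}

```text
time_s: 14.6
ee_pos: [0.5405, 0.1596, 0.0027]
eef_rot: [-3.141, 0.004, 0.486]
force: [0.1, 0.7, 0.6]
grip_width: 0.0891
grip_force: 0.0
```

{"api": "jog_arm", "payload": {"motion": [[0,0,0,0,0,0,-0.3],[0,0,0,0,0,0,-0.3],[0,0,0,0,0,0,-0.3],[0,0,0,0,0,0,-0.3],[0,0,0,0,0,0,-0.3]], "squeeze": 30}}

```text
time_s: 15.1
ee_pos: [0.542, 0.1602, 0.0061]
eef_rot: [3.142, -0.001, 0.49]
force: [-0.9, 0.6, 5.5]
grip_width: 0.0546
grip_force: 30.0
```

Run:
```python
from meas import *
im,m=load('w6')
print(cast(m,[[40,112],[197,162],[20,268]],.05,True).round(4).tolist(),cast(m,[[38,302]],.028,True).round(4).tolist(),cast(m,[[180,232],[148,342]],0,True).round(4).tolist())
```

```text
[[0.5363, 0.4173], [0.5589, 0.2644], [0.392, 0.3954]] [[0.3492, 0.3809]] [[0.4862, 0.2665], [0.3603, 0.257]]
```

{"api": "jog_arm", "payload": {"motion": [[0,0,-0.03,0,0,0,-0.3],[0,0,-0.045,0,0,0,-0.3],[0,0,-0.045,0,0,0.123,-0.3],[0,0,0,0,0,0.123,-0.3],[0,0,0,0,0,0.123,-0.3]]}}

```text
time_s: 15.6
ee_pos: [0.5421, 0.16, 0.1269]
eef_rot: [-3.141, -0.002, 0.116]
force: [-0.1, -0.8, -3.2]
grip_width: 0.0545
grip_force: 30.0
```

{"api": "jog_arm", "payload": {"motion": [[-0.014,-0.036,0,0,0,0,-0.3],[-0.014,-0.036,0,0,0,0,-0.3],[-0.014,-0.036,0,0,0,0,-0.3],[-0.014,-0.036,0,0,0,0,-0.3],[-0.014,-0.036,0,0,0,0,-0.3]]}}

```text
time_s: 16.1
ee_pos: [0.4495, 0.3313, 0.1253]
eef_rot: [3.141, 0.0, 0.121]
force: [0.3, 0.9, -3.1]
grip_width: 0.0546
grip_force: 30.0
```

{"api": "jog_arm", "payload": {"motion": [[0,0,0,0,0,0,-0.3],[0,0,0,0,0,0,-0.3]]}}

```text
time_s: 16.3
ee_pos: [0.4501, 0.3305, 0.1252]
eef_rot: [3.141, 0.0, 0.122]
force: [0.4, -0.4, -2.0]
grip_width: 0.0546
grip_force: 30.0
```

```bash
python3 chk.py .452 .335 .012 .12; python3 snap.py wrist:w7|tail -1
python3 - <<'E'
from meas import *
im,m=load('w7');M=masks(im);c=max(blobs(M['yellow'],4000,90000),key=cv2.contourArea)
p=cv2.approxPolyDP(cv2.convexHull(c),4,True).reshape(-1,2);print(p.tolist())
for z in(.028,.05):print(z,cast(m,p,z,True).round(4).tolist())
E
```

```text
t 16.3 ee [0.4501 0.3305 0.1252] yaw 0.122 w 0.0546 f [ 0.4 -0.4 -2. ]
tool shift [ 0.0025 -0.0043  0.1132] turn [0.    0.    0.002]
16.35 [0.45062051 0.32987379 0.12530862] [3.14117214e+00 2.83720393e-04 1.20999451e-01] 0.054518502339712574
[[390, 135], [387, 222], [378, 246], [231, 246], [229, 134]]
0.028 [[0.5377, 0.285], [0.4716, 0.2772], [0.4518, 0.2811], [0.4374, 0.3957], [0.524, 0.4046]]
0.05 [[0.5366, 0.2893], [0.4757, 0.2821], [0.4575, 0.2856], [0.4442, 0.3911], [0.5239, 0.3994]]
```

View pics/w7.png

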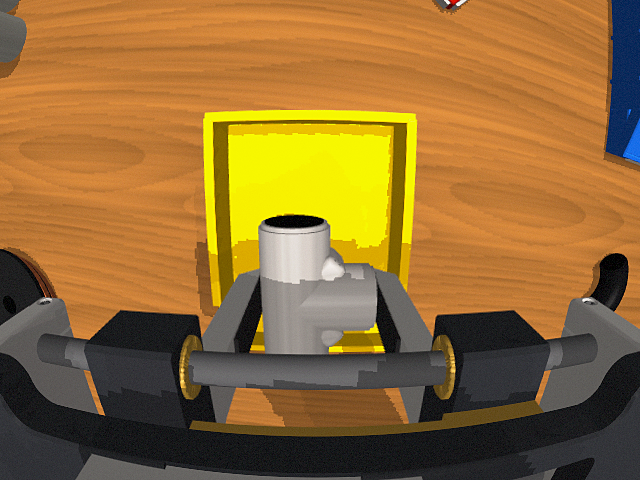

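w7 shows the tee held over the yellow bin. The rim corners at (205,114) and (416,116) confirm that the bin is aligned and centred to a few millimetres. Lowering.

{"api": "jog_arm", "payload": {"motion": [[0.002,-0.002,0.04,0,0,0,-0.3],[0,-0.002,0.04,0,0,0,-0.3],[0,0,0.022,0,0,0,-0.3],[0,0,0.008,0,0,0,-0.3],[0,0,0,0,0,0,-0.3]]}}

```text
time_s: 16.85
ee_pos: [0.4523, 0.3336, 0.015]
eef_rot: [3.141, 0.001, 0.12]
force: [0.1, 0.7, -1.7]
grip_width: 0.0539
grip_force: 30.0
```

{"api": "jog_arm", "payload": {"motion": [[0,0,0.002,0,0,0,-0.3],[0,0,0.001,0,0,0,-0.3],[0,0,0,0,0,0,-0.3]]}}

```text
time_s: 17.15
ee_pos: [0.4525, 0.3346, 0.0133]
eef_rot: [-3.141, -0.001, 0.121]
force: [-0.1, -0.5, -2.9]
grip_width: 0.0544
grip_force: 30.0
```

{"api": "jog_arm", "payload": {"motion": [[0,0,0.001,0,0,0,-0.3],[0,0,0,0,0,0,-0.3]]}}

```text
time_s: 17.35
ee_pos: [0.4522, 0.3345, 0.0117]
eef_rot: [-3.141, -0.0, 0.121]
force: [-0.1, 0.5, -2.5]
grip_width: 0.0542
grip_force: 30.0
```

{"api": "jog_arm", "payload": {"motion": [[0,0,0.001,0,0,0,-0.3],[0,0,0.001,0,0,0,-0.3],[0,0,0,0,0,0,-0.3]]}}

```text
time_s: 17.65
ee_pos: [0.4522, 0.3345, 0.0101]
eef_rot: [-3.142, -0.0, 0.121]
force: [-3.9, -2.0, 5.2]
grip_width: 0.0543
grip_force: 30.0
```

{"api": "jog_arm", "payload": {"motion": [[0,0,0,0,0,0,0.6],[0,0,0,0,0,0,0.6],[0,0,-0.005,0,0,0,0.6],[0,0,-0.045,0,0,0,0.6],[0,0,-0.045,0,0,0,0.6]]}}

```text
time_s: 18.15
ee_pos: [0.4516, 0.3341, 0.1052]
eef_rot: [3.141, 0.002, 0.121]
force: [-0.1, -0.0, 0.5]
grip_width: 0.0749
grip_force: 0.0
```

{"api": "jog_arm", "payload": {"motion": [[0,0,-0.02,0,0,0.1,0.4],[0,0,0,0,0,0.1,0.4],[0.001,0.047,0,0,0,0,0.4],[0.001,0.047,0,0,0,0,0.4],[0.001,0.047,0,0,0,0,0.4]]}}

```text
time_s: 18.65
ee_pos: [0.4435, 0.1922, 0.1247]
eef_rot: [-3.141, -0.0, -0.078]
force: [0.9, 0.7, 0.0]
grip_width: 0.0658
grip_force: 0.0
```

{"api": "jog_arm", "payload": {"motion": [[0.001,0.047,0,0,0,0,0.4],[0.001,0.047,0,0,0,0,0.4],[0.001,0.047,0,0,0,0,0.4],[0,0.044,0,0,0,0,0.4],[0,0,0,0,0,0,0.4]]}}

```text
time_s: 19.15
ee_pos: [0.432, 0.0052, 0.1249]
eef_rot: [3.141, -0.001, -0.084]
force: [-0.5, 1.0, 0.5]
grip_width: 0.0657
grip_force: 0.0
```

```bash
python3 chk.py .432 .007 .006 -.08; python3 snap.py wrist:w8 scene:s3|tail -1
python3 - <<'E'
from meas import *
im,m=load('w8');M=masks(im)
for c in blobs(cv2.morphologyEx(M['black'].astype(np.uint8),cv2.MORPH_CLOSE,np.ones((5,5))),1000,20000):
    x,y,w,h=cv2.boundingRect(c)
    if y+h/2<300: print((x+w//2,y+h//2),*[np.round(v,3) for v in fit(cast(m,c,.017,True))])
s=cv2.imread('pics/s3.png')[180:370,100:545]
b=cv2.resize(im,None,fx=.7,fy=.7);c=np.zeros((336+190,448,3),np.uint8);c[:336]=b;c[336:,:445]=s
cv2.imwrite('pics/c4.png',c)
E
```

```text
t 19.15 ee [0.432  0.0052 0.1249] yaw -0.084 w 0.0657 f [-0.5  1.   0.5]
tool shift [-0.0003 -0.0018  0.1189] turn [ 0.    -0.001 -0.004]
19.25 [0.43240229 0.00849812 0.12480558] [-3.14142109e+00 -5.49171437e-04 -8.14139234e-02] 0.06581071141935005
(309, 237) [0.432 0.01 ] 78.172 38.695 -1.674 0.37
(520, 76) [ 0.557 -0.182] 85.048 66.477 1.381 6.618
```

View pics/c4.png

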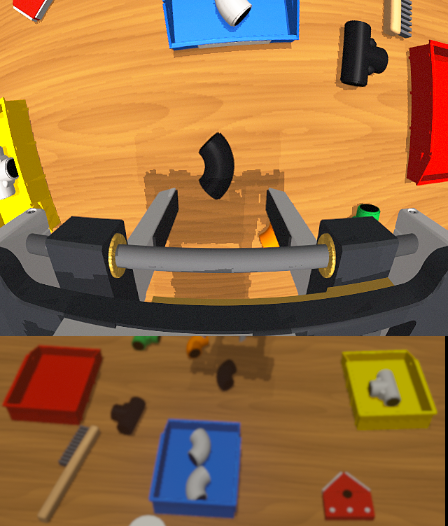

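The composite shows both elbows flat in the blue bin, the tee flat in the yellow bin, and the magnet and brush undisturbed. The black elbow at (309,237) full-res lies between the fingers and the orange one is clear. Now the black steel.

{"api": "jog_arm", "payload": {"motion": [[0,0.001,0.03,0,0,0,0.4],[0,0,0.03,0,0,0.015,0.4],[0,0,0.03,0,0,0,0.4],[0,0,0.028,0,0,0,0.4],[0,0,0,0,0,0,0.4]]}}

```text
time_s: 19.75
ee_pos: [0.4305, 0.0094, 0.004]
eef_rot: [3.142, 0.005, -0.092]
force: [0.3, 0.0, 0.4]
grip_width: 0.0659
grip_force: 0.0
```

{"api": "jog_arm", "payload": {"motion": [[0,0,0,0,0,0,-0.6],[0,0,0,0,0,0,-0.6],[0,0,0,0,0,0,-0.6],[0,0,0,0,0,0,-0.6],[0,0,0,0,0,0,-0.6]]}}

```text
time_s: 20.25
ee_pos: [0.4327, 0.0079, 0.0071]
eef_rot: [3.142, -0.001, -0.094]
force: [-0.9, -0.1, 5.1]
grip_width: 0.0339
grip_force: 28.7
```

{"api": "jog_arm", "payload": {"motion": [[0,0,-0.03,0,0,0,-0.6],[0,0,-0.045,0,0,0,-0.6],[0,0,-0.045,0,0,-0.08,-0.6],[0.012,0.044,0,0,0,0,-0.6],[0.012,0.044,0,0,0,0,-0.6]]}}

```text
time_s: 20.75
ee_pos: [0.4557, -0.0811, 0.1282]
eef_rot: [3.141, -0.003, -0.012]
force: [0.5, -0.0, -3.3]
grip_width: 0.0341
grip_force: 29.0
```

{"api": "jog_arm", "payload": {"motion": [[0.012,0.044,0,0,0,0,-0.6],[0.012,0.044,0,0,0,0,-0.6],[0.012,0.044,0,0,0,0,-0.6],[0.012,0.044,0,0,0,0,-0.6],[0.012,0.044,0,0,0,0,-0.6]]}}

```text
time_s: 21.25
ee_pos: [0.5118, -0.3031, 0.1263]
eef_rot: [-3.141, 0.0, -0.015]
force: [-0.3, 0.4, -2.0]
grip_width: 0.0336
grip_force: 29.0
```

{"api": "jog_arm", "payload": {"motion": [[0.012,0.042,0,0,0,0,-0.6],[0,0,0,0,0,0,-0.6],[0,0,0,0,0,0,-0.6]]}}

```text
time_s: 21.55
ee_pos: [0.5227, -0.3436, 0.1256]
eef_rot: [-3.141, 0.001, -0.016]
force: [0.3, 0.5, -2.2]
grip_width: 0.0338
grip_force: 29.0
```

```bash
python3 chk.py .527 -.342 .012 -.015; python3 snap.py wrist:w9|tail -1
```

```text
t 21.55 ee [ 0.5227 -0.3436  0.1256] yaw -0.016 w 0.0338 f [ 0.3  0.5 -2.2]
tool shift [ 0.0044 -0.0016  0.1136] turn [-0.001  0.001 -0.001]
21.6 [ 0.52287321 -0.34277865  0.12596606] [-3.14074223e+00  9.29282723e-04 -1.43955067e-02] 0.03362084091571472
```

View pics/w9.png

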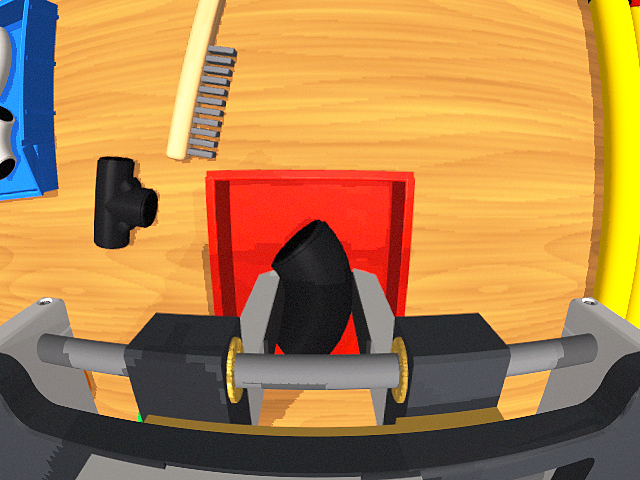

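w9 shows the black elbow held over the red bin, back rim corners at (206,171) and (414,173). Compared with the blue bin's geometry, I need about +5 mm in x and +4 mm in y. The black tee is at (125,203).

{"api": "jog_arm", "payload": {"motion": [[0.003,-0.002,0.04,0,0,0,-0.6],[0.002,-0.002,0.04,0,0,0,-0.6],[0,0,0.022,0,0,0,-0.6],[0,0,0.008,0,0,0,-0.6],[0,0,0,0,0,0,-0.6]]}}

```text
time_s: 22.1
ee_pos: [0.5282, -0.3385, 0.0163]
eef_rot: [-3.141, 0.001, -0.013]
force: [-0.7, 0.4, -2.0]
grip_width: 0.034
grip_force: 29.0
```

{"api": "jog_arm", "payload": {"motion": [[0,0,0.002,0,0,0,-0.6],[0,0,0.001,0,0,0,-0.6],[0,0,0.001,0,0,0,-0.6],[0,0,0,0,0,0,-0.6]]}}

```text
time_s: 22.5
ee_pos: [0.5284, -0.3395, 0.0129]
eef_rot: [3.141, -0.001, -0.014]
force: [-0.1, 0.8, -1.2]
grip_width: 0.0338
grip_force: 29.0
```

{"api": "jog_arm", "payload": {"motion": [[0,0,0.001,0,0,0,-0.6],[0,0,0,0,0,0,-0.6]]}}

```text
time_s: 22.7
ee_pos: [0.5283, -0.3394, 0.0114]
eef_rot: [-3.142, 0.0, -0.014]
force: [0.5, 0.6, -1.3]
grip_width: 0.0336
grip_force: 29.0
```

{"api": "jog_arm", "payload": {"motion": [[0,0,0.001,0,0,0,-0.6],[0,0,0.001,0,0,0,-0.6],[0,0,0,0,0,0,-0.6]]}}

```text
time_s: 23.0
ee_pos: [0.5286, -0.3396, 0.0111]
eef_rot: [3.141, -0.001, -0.014]
force: [-4.5, 4.5, 14.8]
grip_width: 0.0338
grip_force: 30.0
```

{"api": "jog_arm", "payload": {"motion": [[0,0,0,0,0,0,0.4],[0,0,0,0,0,0,0.4],[0,0,-0.005,0,0,0,0.4],[0,0,-0.045,0,0,0,0.4],[0,0,-0.045,0,0,0,0.4]]}}

```text
time_s: 23.5
ee_pos: [0.5277, -0.339, 0.105]
eef_rot: [-3.14, 0.002, -0.014]
force: [0.6, -0.4, 0.3]
grip_width: 0.0656
grip_force: 0.0
```

{"api": "jog_arm", "payload": {"motion": [[0,0,-0.02,0,0,0.09,0.7],[0,0,0,0,0,0.09,0.7],[-0.001,-0.04,0,0,0,0,0.7],[-0.001,-0.04,0,0,0,0,0.7],[-0.001,-0.04,0,0,0,0,0.7]]}}

```text
time_s: 24.0
ee_pos: [0.5485, -0.2199, 0.1247]
eef_rot: [3.142, -0.0, -0.195]
force: [-0.2, 0.4, 0.4]
grip_width: 0.0799
grip_force: 0.0
```

{"api": "jog_arm", "payload": {"motion": [[-0.001,-0.041,0,0,0,0,0.7],[0,0,0,0,0,0,0.7],[0,0,0,0,0,0,0.7]]}}

```text
time_s: 24.3
ee_pos: [0.5557, -0.1803, 0.1248]
eef_rot: [3.141, -0.0, -0.193]
force: [0.1, -0.6, -0.1]
grip_width: 0.0797
grip_force: 0.0
```

```bash
python3 chk.py .556 -.180 .006 -.193; python3 snap.py wrist:w10|tail -1
python3 - <<'E'
from meas import *
im,m=load('w10');v=im.max(2)
for t in(45,60,75):
  for c in blobs(v<t,1500,20000):
    x,y,w,h=cv2.boundingRect(c)
    if y+h/2<300: print(t,(x+w//2,y+h//2),*[np.round(k,3) for k in fit(cast(m,c,.017,True))])
E
```

```text
t 24.3 ee [ 0.5557 -0.1803  0.1248] yaw -0.193 w 0.0797 f [ 0.1 -0.6 -0.1]
tool shift [ 0.0003 -0.0003  0.1188] turn [ 0. -0.  0.]
24.35 [ 0.55548302 -0.18114357  0.12469402] [ 3.14135853e+00 -3.52995338e-04 -1.94038431e-01] 0.07985520342161177
45 (502, 235) [ 0.526 -0.34 ] 77.871 44.212 1.496 0.176
45 (314, 240) [ 0.553 -0.178] 82.688 55.648 1.374 6.382
60 (501, 235) [ 0.526 -0.34 ] 78.379 44.44 -1.619 0.816
60 (313, 240) [ 0.553 -0.178] 82.661 55.823 1.379 6.135
75 (501, 235) [ 0.526 -0.34 ] 78.379 44.466 -1.619 0.74
75 (313, 240) [ 0.553 -0.178] 82.662 55.84 1.378 5.59
```

View pics/w10.png

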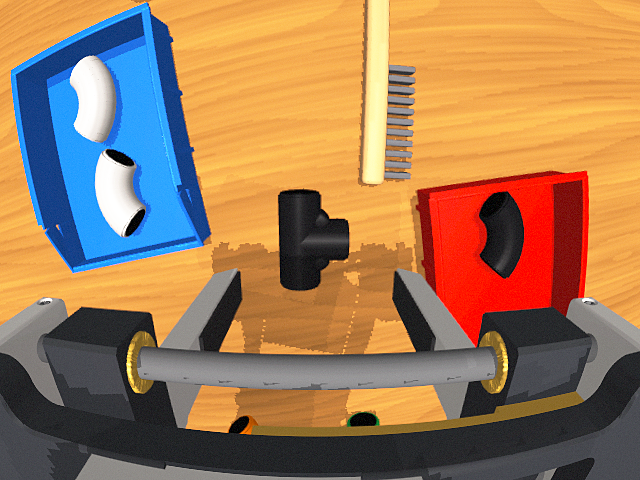

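w10 shows the black elbow flat in the red bin at (501,235). The black tee at (314,240) is centred between the fingers, with the brush and the blue bin clear.

{"api": "jog_arm", "payload": {"motion": [[-0.001,-0.001,0.03,0,0,0,0.7],[0,0,0.03,0,0,0,0.7],[0,0,0.03,0,0,0,0.7],[0,0,0.028,0,0,0,0.7],[0,0,0,0,0,0,0.7]]}}

```text
time_s: 24.85
ee_pos: [0.5524, -0.1801, 0.0031]
eef_rot: [-3.141, 0.006, -0.196]
force: [0.2, 0.3, 0.3]
grip_width: 0.0798
grip_force: 0.0
```

{"api": "jog_arm", "payload": {"motion": [[0,0,0,0,0,0,-0.3],[0,0,0,0,0,0,-0.3],[0,0,0,0,0,0,-0.3],[0,0,0,0,0,0,-0.3],[0,0,0,0,0,0,-0.3]]}}

```text
time_s: 25.35
ee_pos: [0.5554, -0.1797, 0.0079]
eef_rot: [3.141, -0.002, -0.194]
force: [-0.8, 0.4, 7.3]
grip_width: 0.0545
grip_force: 30.0
```

{"api": "jog_arm", "payload": {"motion": [[0,0,-0.03,0,0,0,-0.3],[0,0,-0.045,0,0,0,-0.3],[0,0,-0.045,0,0,-0.09,-0.3],[0,0,0,0,0,-0.09,-0.3],[-0.028,0.04,0,0,0,0,-0.3]]}}

```text
time_s: 25.85
ee_pos: [0.5281, -0.2168, 0.1281]
eef_rot: [3.141, -0.003, -0.006]
force: [0.3, -1.8, -3.6]
grip_width: 0.0547
grip_force: 30.0
```

{"api": "jog_arm", "payload": {"motion": [[-0.028,0.04,0,0,0,0,-0.3],[-0.028,0.04,0,0,0,0,-0.3],[-0.028,0.04,0,0,0,0,-0.3],[0,0,0,0,0,0,-0.3],[0,0,0,0,0,0,-0.3]]}}

```text
time_s: 26.35
ee_pos: [0.4397, -0.3385, 0.1265]
eef_rot: [-3.141, 0.0, -0.016]
force: [0.3, 1.0, -3.8]
grip_width: 0.0542
grip_force: 30.0
```

```bash
python3 chk.py .439 -.3395 .012 -.014; python3 snap.py wrist:w11|tail -1
```

```text
t 26.35 ee [ 0.4397 -0.3385  0.1265] yaw -0.016 w 0.0542 f [ 0.3  1.  -3.8]
tool shift [-0.0007  0.001   0.1145] turn [-0.     0.    -0.002]
26.4 [ 0.44042032 -0.33767459  0.12653234] [-3.14143216e+00 -2.39521758e-05 -1.46214093e-02] 0.05418996109119203
```

View pics/w11.png

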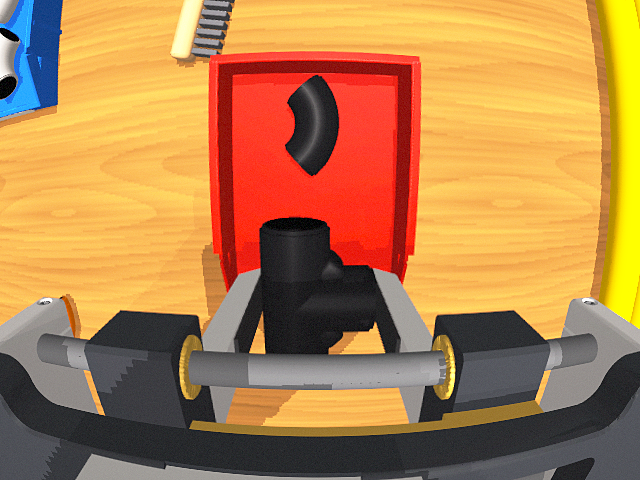

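w11 shows the tee held over the front half of the red bin, with the elbow's near end at (313,176) ahead of it. Relative to the blue bin's layout the position is right, so I lower it.

{"api": "jog_arm", "payload": {"motion": [[0,0.001,0.04,0,0,0,-0.3],[0,0,0.04,0,0,0,-0.3],[0,0,0.022,0,0,0,-0.3],[0,0,0.008,0,0,0,-0.3],[0,0,0,0,0,0,-0.3]]}}

```text
time_s: 26.9
ee_pos: [0.4408, -0.3379, 0.016]
eef_rot: [-3.141, 0.001, -0.013]
force: [0.1, -0.0, -2.2]
grip_width: 0.0545
grip_force: 30.0
```

{"api": "jog_arm", "payload": {"motion": [[0,0,0.002,0,0,0,-0.3],[0,0,0.001,0,0,0,-0.3],[0,0,0.001,0,0,0,-0.3],[0,0,0,0,0,0,-0.3]]}}

```text
time_s: 27.3
ee_pos: [0.4405, -0.339, 0.0129]
eef_rot: [3.141, -0.001, -0.014]
force: [-0.4, -1.0, -2.3]
grip_width: 0.0546
grip_force: 30.0
```

{"api": "jog_arm", "payload": {"motion": [[0,0,0.001,0,0,0,-0.3],[0,0,0,0,0,0,-0.3]]}}

```text
time_s: 27.5
ee_pos: [0.4405, -0.3391, 0.0119]
eef_rot: [3.141, -0.0, -0.014]
force: [-0.9, 1.0, 1.9]
grip_width: 0.0544
grip_force: 30.0
```

Touching the floor. Releasing and retreating.

{"api": "jog_arm", "payload": {"motion": [[0,0,0.001,0,0,0,-0.3],[0,0,0,0,0,0,0.6],[0,0,0,0,0,0,0.6],[0,0,0,0,0,0,0.6],[0,0,-0.005,0,0,0,0.6]]}}

```text
time_s: 28.0
ee_pos: [0.4401, -0.3387, 0.015]
eef_rot: [-3.141, 0.001, -0.014]
force: [0.3, 1.5, -0.3]
grip_width: 0.0751
grip_force: 0.0
```

{"api": "jog_arm", "payload": {"motion": [[0,0,-0.04,0,0,0,0.6],[0,0,-0.045,0,0,0,0.6],[0,0,-0.045,0,0,0,0.6],[0,0,-0.045,0,0,0,0.6],[0,0,0,0,0,0,0.6]]}}

```text
time_s: 28.5
ee_pos: [0.442, -0.3403, 0.1971]
eef_rot: [3.135, -0.008, -0.014]
force: [-0.1, -0.3, -1.3]
grip_width: 0.0756
grip_force: 0.0
```

```bash
python3 chk.py .44 -.34 .19 0; python3 snap.py wrist:w12 scene:s4 side:d4|tail -1
python3 - <<'E'
import cv2,numpy as np
a=cv2.imread('pics/d4.png')[130:450,130:430];b=cv2.resize(cv2.imread('pics/w12.png'),(400,300));s=cv2.imread('pics/s4.png')[180:370,100:545]
c=np.zeros((490,745,3),np.uint8);c[:300,:400]=b;c[300:,:445]=s;c[:320,445:]=a
cv2.imwrite('pics/c5.png',c)
E
```

```text
t 28.5 ee [ 0.442  -0.3403  0.1971] yaw -0.014 w 0.0756 f [-0.1 -0.3 -1.3]
tool shift [-0.0021 -0.0003  0.0071] turn [ 0.007 -0.008 -0.014]
28.65 [ 0.44010408 -0.33863901  0.18979758] [-3.14104400e+00  5.95973513e-04 -1.42317956e-02] 0.07526610712731525
```

View pics/c5.png

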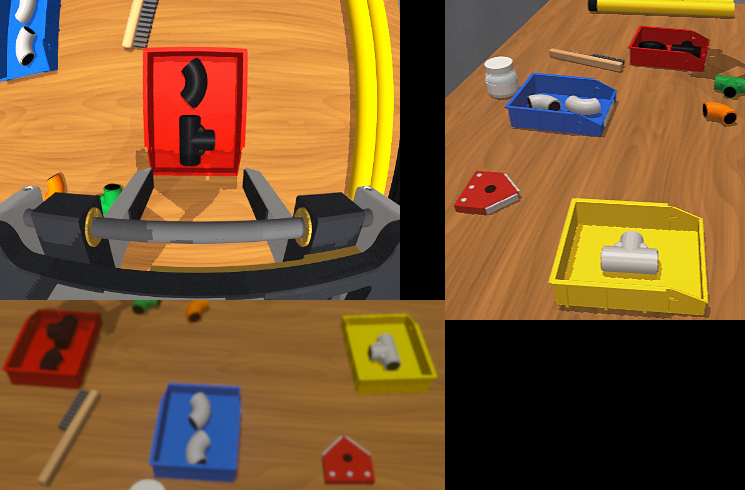

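All five fittings lie flat and apart in the right bins, in all three views. The magnet, brush and look-alikes are untouched and the gripper is clear. Handing in.

```bash
python3 -c "
from station import ctrl
print(ctrl.hand_in())"
```

```text
the job is handed in; nothing more can be done
None
```

The job is handed in at about 28.7 s of robot time: both stainless elbows are in the blue bin, the stainless tee in the yellow and both black steel fittings in the red, all flat and apart in the last pictures; no verdict was returned.

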